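Pin back the belt tensioner of a tube mixer

ROBOT

A 6-joint arm with a two-finger parallel gripper is mounted at the origin on the work surface. World frame = base frame: x ahead of the robot, y to its left, z up, the work surface at z = 0. Lengths are in mm, angles in degrees, forces in N, time in s.
With the tool pointing down it reaches from about 300 to 850 mm from the base axis. Payload 4.2 kg.
Tool frame: the origin (TCP) lies midway between the tips of the shut fingers; the grasp point (between the pads) lies 19 mm behind it (env.grasp_offset is the distance from the TCP to the grasp point, in mm); z points along the fingers, y is the line along which they close (so a half turn about z gives the same grasp; the last joint's range is limited). The gripper opens to 91 mm and grips with 3 to 60 N. Pads are 32 mm wide; open, the fingers measure 118 mm over their backs; the gripper's body (76 mm by 178 mm) begins 60 mm behind the grasp point.
Start: joints at [-66.119, 18.312, 89.639, -0, 72.044, -1.146], TCP at [243.254, -521.028, 213.976] pointing down, gripper open.
Joint ranges: [-177.97, 177.97], [-48.28, 115.42], [12.27, 149.76], [-77.06, 257.06], [2.81, 150.46], [-146.56, 146.56]. Speed limits (degrees/s): [147.25, 147.25, 180, 180, 180, 180].

INTERFACE

Orientations are given as [roll, pitch, yaw] about the fixed x, y, z axes, in that order (R = Rz(yaw) Ry(pitch) Rx(roll)).
In Python, from workcell import env, optics gives the robot as it stands. The module is installed in compiled form; this text tells all that it offers.
- The arm moves only by the tool send_rows, never from a script. Its argument "targets" is a list that holds one entry, the list of rows, each a list of 7 numbers: the turn, a rotation vector about the world's x, y, z scaled (see below), then the shift along the world's x, y, z scaled (see below), then the closure, from -1 (fully open) to 1 (shut). In form: [[[rx, ry, rz, x, y, z, gripper], ...]]. A call has 1 to 12 rows; each row shifts and turns the commanded pose from where the row before left it; what a row does not reach is not made up. The controller multiplies each number of a shift by 0.2 m and each number of a turn by pi/2 rad. A row lasts 1/10 s, in which the tool goes at most 50 mm and 8.59 degrees, less where a joint would pass 70% of its speed; a pose out of reach is approached as far as the arm can. A call with a number of a shift or a turn outside -1 to 1 is refused whole. A call with a gripper value outside its range is refused whole. The fingers move at their own pace and stop on an object; "grip_force" is the grip in N (left out, the last holds). Time passes only in rows, so rows that do not move let the fingers close. It gives the time, the measured TCP pose, the force, the opening and the grip force at its end, in the units of the state.
- env.state(): the state, without advancing time (a new reading comes with each control period).
- optics.grab_frame(name): name is "scene" or "side" or "wrist"; returns (picture, depth): 420x560x3 uint8, red, green, blue; 420x560 float32, mm along the optical axis (not along the pixel's ray), 0 where there is no reading.
- optics.camera_info(name): a dict with "camera_matrix" (3x3 intrinsics, pixels), "R" (3x3) and "t" (3): a world point X has camera coordinates R X + t; the wrist camera has in their place "mount" (4x4, takes a point from camera to tool coordinates, whose origin is the TCP and whose axes are the flange's). Camera axes: x right, y down, z forward; pixel columns grow to the right and rows downward; lengths in mm; the calibration is good to about 2 mm. A picture is of the moment at which its call begins: read the wrist's pose just before it. camera_info takes no time and is no camera call.
- env.job_done(): hands the job in; it is judged then, once.
Trained networks look in the newest picture that a camera, given by its name, has taken for a name from the list of things; names that differ only in an ending like _2 or _b are one class to them, and where a whole thing is asked for, a point or a joint stands for the part that bears it (a point fixed in the world has none). Each returns a list of dicts, best first, with "conf" (0 to 1); they miss things now and then, are a little off and sometimes report something else, mostly with a low value. They report only what shows in the picture. A call takes as long as a camera call. They do not tell look-alikes from the thing itself.
- optics.silhouettes(camera, name): "mask" (420x560 bool, what is visible of it) and "at" ([column, row] in pixels, amid what is visible of it).
- optics.place_of(camera, name): "at" ([column, row] in pixels: a listed point, or the origin of a listed thing).
The state is a dict: "time_s": time; "qpos": joint angles; "qvel": joint speeds; "effort": joint torques, N m; "ee_pos": TCP position; "ee_rot": TCP orientation; "force": force on the tool from outside, world axes, zero at the start; "torque": the same for the moment, N m; "gripper_width": finger opening in mm; "gripper_force": force on a finger pad.
Only numpy, scipy, OpenCV 4.12 (cv2) and the standard library are available. Lean on these libraries where they do the work, as an engineer would, in place of code of your own. Each camera call takes 0.05 s, during which the arm holds its last target. There are 200 camera calls.

TASK

The belt of this tube mixer's drive is off for replacement. Take the locking pin from its stand, put it through the hole in the ear of the sprung tensioner wheel and with it turn the wheel anticlockwise (seen from above) against its spring until the pin finds the locking hole in the ring underneath; push it gently (never harder than about 30 N) fully home, so that its collar rests on the ear, and let go. Leave the tube rack, the bottle and the screwdriver where they are.

Things in the scene. Friction and masses are not known exactly. Their poses are not given: they have to be found in the camera images.
- drive: Fixed drive deck of the tube mixer: grey plate 300 x 170 x 10 mm with a dark gear motor (top at 57 mm) and two small black pulleys (36 mm high) on its robot-side half. Origin on the vertical axis of the tensioner wheel, at the plate's underside (work surface, z = 0); x points away from the motor, away from the robot; z up.
- ring_centre (a point): On the wheel's axis, level with the flat top of the fixed aluminium locking ring under the wheel (radii 38 to 62 mm, top at z = 36 mm). It has ONE vertical through hole, 12 mm wide, 26 mm deep, 50 mm from the axis. Its direction is not measured and differs each time: 0.6 to 1.1 rad anticlockwise (from above) of the ear's hole at rest. It can be seen from above.
- wheel (a joint): Angle of the sprung tensioner wheel, rad: 0 at rest on its stop, growing anticlockwise seen from above, far stop at 1.4. A spring drives it back to 0 with about 0.1 N m at 0 and 0.26 N m at 1 rad (2 to 5 N at the ear's hole); it snaps back when let go unpinned.
- wheel_top (a point): On the wheel's axis, level with the wheel's and ear's top face (z = 46 mm). The wheel is a steel disc of radius 36 mm, 8 mm thick, with a square ear 26 mm wide reaching out to 63 mm from the axis, and a black idler roller on top (up to z = 65 mm, within 32 mm of the axis, on the side away from the ear).
- ear_hole (a point): Centre of the upper mouth of the hole in the wheel's ear: a vertical through hole, 12 mm wide, 50 mm from the axis. The ear's top is at z = 46 mm, its underside at 38 mm, 2 mm above the locking ring. The point's x axis points outward along the ear, z up. At rest it points at -0.5 rad from the drive's x axis.
- pin: Loose locking pin, about 80 g, 70 mm long, upright in its stand. Origin at the centre of its foot (lower end), z up along it. Steel shank 10 mm in diameter, foot chamfered over 2.5 mm, from 0 to 32 mm; steel collar 21 mm in diameter from 32 to 36 mm; black round head 24 mm in diameter from 36 to 70 mm.
- pin_head (a point): Centre of the pin's black round head (24 mm in diameter, 34 mm tall), 53 mm above its foot: grip here from above.
- pin_collar (a point): Centre of the underside of the pin's collar, 32 mm above its foot. With the foot standing on the locking ring through the ear it is 22 mm above the ear's top; fully home it rests on the ear and the foot is at z = 14 mm.
- stand: Fixed grey block 70 x 70 x 45 mm with one 12 mm hole, 36 mm deep, in the middle of its top, in which the pin stands, its collar on the top. Origin at the centre of its underside.
- rack: White tube rack 75 x 150 mm, 82 mm high with its capped tubes. Origin at the centre of its underside. Leave alone.
- bottle: Amber bottle 60 mm in diameter, 130 mm high. Origin at the centre of its underside. Leave alone.
- screwdriver: Screwdriver lying on the bench. Leave alone.
Not all that is in view belongs to the job. There is more than one size of the pin; the one meant has the size given above.

How it is judged:
By the outcome, as a careful person would: the job done as asked, in the order asked, and still so for the second after the job is handed in, with the robot touching nothing.
It also fails if it takes over 67 s, if anything falls off the work surface, if the arm or the gripper's body presses on something with over 40 N, if the wrist force passes 120 N, or if a joint passes its speed limit or range.

## Working session

There is one attempt and no reset: what is moved stays moved. The work goes in short steps, Python scripts to look and compute and a tool call to move; the robot and the scene stay as the last step left them, time stands still between calls to the robot, and variables do not carry over. Pictures are saved under pics/ and viewed, at most 10 in all, crops included, and the job is handed in when it is done.

Besides the shell and the picture viewer there is one more tool, called after "Request:" in YAML: its name, and indented under it one key for each argument. send_rows: Moves the arm, as the interface text tells. Its arguments: {"type":"object","properties":{"targets":{"type":"array"},"grip_force":{"type":"number"}},"required":["targets"]}

```bash
mkdir -p pics
cat > h.py <<'E'
import numpy as np, cv2
from workcell import env, optics
from scipy.spatial.transform import Rotation as Ro
def cam(n,s=None):
    i=optics.camera_info(n);K=np.array(i["camera_matrix"])
    if n=="wrist":
        s=s or env.state();T=np.eye(4);T[:3,:3]=Ro.from_euler('xyz',s["ee_rot"],degrees=True).as_matrix();T[:3,3]=s["ee_pos"]
        M=T@np.array(i["mount"]);return K,M[:3,:3],M[:3,3]
    R=np.array(i["R"]);return K,R.T,-R.T@np.array(i["t"])
def at_z(c,px,z):
    K,R,o=c;d=R@np.linalg.solve(K,[px[0],px[1],1]);return o+d*(z-o[2])/d[2]
def at_d(c,px,depth):
    K,R,o=c;return o+R@(np.linalg.solve(K,[px[0],px[1],1])*depth)
def save(n,p): cv2.imwrite('pics/'+n+'.png',cv2.cvtColor(p,cv2.COLOR_RGB2BGR))
E
python3 - <<'E'
from h import *
np.set_printoptions(precision=1,suppress=True)
for n in("scene","side"):
    p,d=optics.grab_frame(n);save(n,p);c=cam(n);print(n,c[2])
    for t,z in(("pin_head",62),("stand",0),("ear_hole",46),("wheel_top",46),("ring_centre",36),("drive",0),("rack",0),("bottle",0)):
        for r in optics.place_of(n,t)[:4]:
            print(t,round(r["conf"],2),np.array(r["at"]),at_z(c,r["at"],z))
a=cv2.imread('pics/scene.png');b=cv2.imread('pics/side.png')
print(env.state())
E
```

```text
scene [919.7 539.2 716.9]
pin_head 0.73 [451.2 295.7] [415.9 400.6  62. ]
pin_head 0.69 [402.1 272.1] [450.1 307.7  62. ]
pin_head 0.64 [379.  232.3] [409.5 204.5  62. ]
stand 0.89 [400.1 287.2] [439.3 310.1   0. ]
stand 0.66 [264.3 212.2] [549.2 -49.5   0. ]
ear_hole 0.76 [239.  205.6] [610.6 -67.3  46. ]
wheel_top 0.61 [257.5 198.6] [560.1 -61.1  46. ]
ring_centre 0.96 [259.9 205.3] [563.2 -46.3  36. ]
drive 0.71 [262.8 214.2] [556.4 -45.9   0. ]
rack 0.71 [237.3 155.9] [ 481.9 -293.5    0. ]
bottle 0.65 [349.1 392.6] [678.1 406.4   0. ]
side [-378.5 -835.6  863.8]
pin_head 0.62 [182.1 203.3] [434.3 302.   62. ]
pin_head 0.61 [194.2 214.4] [418.9 224.7  62. ]
stand 0.55 [187.3 216.2] [458.2 313.6   0. ]
ear_hole 0.8 [312.2 231.8] [614.3 -69.6  46. ]
wheel_top 0.96 [293.6 234.2] [566.8 -39.8  46. ]
wheel_top 0.64 [188.8 218.1] [410.  240.7  46. ]
ring_centre 0.59 [294.9 238.1] [565.8 -46.1  36. ]
drive 0.93 [289.9 248.6] [555.6 -37.6   0. ]
drive 0.52 [185.6 209.7] [479.5 349.2   0. ]
rack 0.73 [347.4 305.3] [ 473.7 -305.     0. ]
rack 0.23 [219.9 187.9] [656.9 382.4   0. ]
rack 0.19 [291.5 247.8] [561.9 -38.2   0. ]
bottle 0.81 [221.2 183.7] [680.9 402.6   0. ]
{'time_s': 0.9, 'qpos': array([-66.1,  18.3,  89.6,   0. ,  72. ,  -1.1]), 'qvel': array([ 0. ,  0.1,  0.1, -0.1,  0. , -0. ]), 'effort': array([  0. , -41.2, -23.2,   0.1,   0. ,  -0. ]), 'ee_pos': array([ 243.3, -521. ,  214. ]), 'ee_rot': array([180.,  -0.,  25.]), 'force': array([-0.5, -1.2, -0.6]), 'torque': array([-0. , -0.1, -0. ]), 'gripper_force': 0.0, 'gripper_width': 91.46208465218888}
```

View scene.

View pics/scene.png

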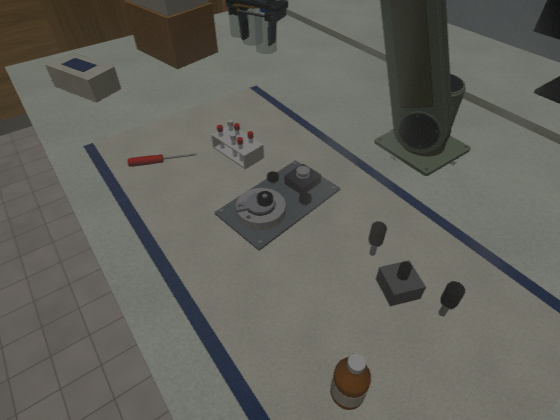

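Run:
```python
import cv2,numpy as np
a=cv2.imread('pics/scene.png')[200:330,340:500];b=cv2.imread('pics/side.png')[175:250,140:240]
a=cv2.resize(a,(480,390),interpolation=3);b=cv2.resize(b,(300,225),interpolation=3)
o=np.zeros((390,780,3),np.uint8);o[:,:480]=a;o[:225,480:]=b;cv2.imwrite('pics/crop.png',o)
```

```text
(no output)
```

View pics/crop.png

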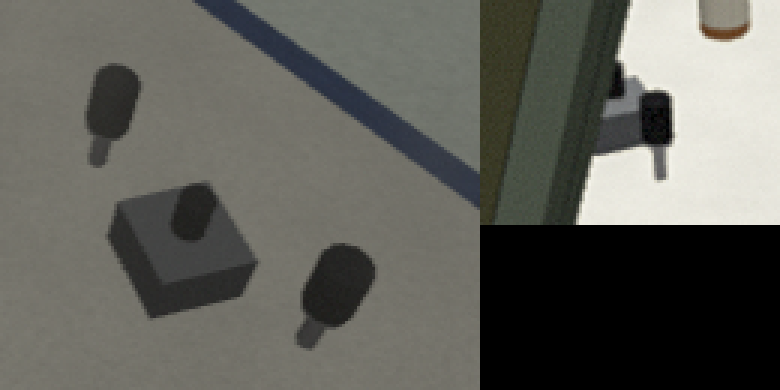

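The scene picture shows three black-headed pins: one free-standing at (379,233), one in the grey stand at (403,272), and a larger free-standing one at (452,296). I choose the one at (403,272): it is in the stand, and its head looks about 24 mm wide against roughly 30 mm for the others. The ear is at (240,206) on the wheel. I'll pass over the drive first to look for the locking hole.

Request:
send_rows:
  targets:
    - [[0,0,0,0.107,0.192,0.048,-1],[0,0,0,0.107,0.192,0.048,-1],[0,0,0,0.107,0.192,0.048,-1],[0,0,0,0.107,0.192,0.048,-1],[0,0,0,0.107,0.192,0.048,-1],[0,0,0,0.107,0.192,0.048,-1],[0,0,0,0.107,0.192,0.048,-1],[0,0,0,0.107,0.192,0.048,-1],[0,0,0,0.107,0.192,0.048,-1],[0,0,0,0.107,0.192,0.048,-1],[0,0,0,0.107,0.192,0.048,-1],[0,0,0,0.107,0.192,0.048,-1]]

```text
time_s: 2.1
ee_pos: [500.6, -58.5, 329.8]
ee_rot: [180.0, -0.0, 25.0]
force: [1.5, -0.2, 0.7]
gripper_width: 91.3
gripper_force: 0.0
```

Run:
```python
from h import *
np.set_printoptions(precision=1,suppress=True)
s=env.state();c=cam("wrist",s);p,d=optics.grab_frame("wrist");save("w1",p);np.save("w1d",d)
print(s["ee_pos"],s["ee_rot"],s["qpos"],s["force"],c[2],c[0],optics.camera_info("wrist")["mount"])
for t,z in(("ear_hole",46),("wheel_top",46),("ring_centre",36),("drive",0)):
    for r in optics.place_of("wrist",t)[:2]:
        print(t,round(r["conf"],2),np.array(r["at"]),at_z(c,r["at"],z))
```

```text
[500.6 -58.5 329.8] [180.  -0.  25.] [-8.   8.8 86.  -0.  85.2 57. ] [ 1.5 -0.2  0.7] [559.6 -30.9 501. ] [[364.4   0.  279.7]
 [  0.  364.4 206.4]
 [  0.    0.    1. ]] [[   0.    -1.    -0.2   65.2]
 [   1.     0.    -0.     0. ]
 [   0.    -0.2    1.  -171.1]
 [   0.     0.     0.     1. ]]
ear_hole 0.65 [325.6  95.7] [605.7 -69.7  46. ]
wheel_top 0.63 [290.4 123.5] [558.6 -45.5  46. ]
ring_centre 0.72 [293.4 121.4] [562.4 -48.1  36. ]
drive 0.93 [292.3 122.9] [560.2 -48.9   0. ]
```

View pics/w1.png

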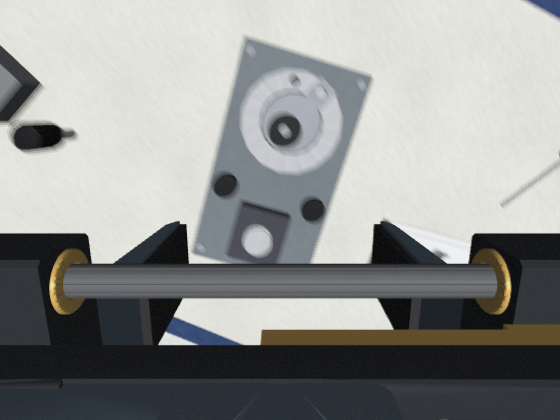

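The wrist view shows the wheel near (290,122), the ear hole at about (320,92) and the dark locking hole in the ring at about (294,79). I'll take a sharper crop with the arm at rest.

Run:
```python
from h import *
np.set_printoptions(precision=1,suppress=True)
s=env.state();c=cam("wrist",s);p,d=optics.grab_frame("wrist")
save("w2",cv2.resize(p[55:185,225:355],(590,590),interpolation=cv2.INTER_CUBIC))
for n,px,z in(("ear",(320,92),46),("lock",(294,79),36)): print(n,at_z(c,px,z))
for n in("wrist",):
  for t,z in(("ear_hole",46),("wheel_top",46),("ring_centre",36),("drive",0)):
    for r in optics.place_of(n,t)[:2]: print(n,t,round(r["conf"],2),np.array(r["at"]),at_z(c,r["at"],z))
```

```text
ear [605.2 -63.6  46. ]
lock [606.3 -29.2  36. ]
wrist ear_hole 0.89 [320.9  92.4] [605.2 -64.8  46. ]
wrist wheel_top 0.75 [289.5 121.9] [558.5 -45.6  46. ]
wrist ring_centre 0.93 [291.4 123.9] [557.3 -49.1  36. ]
wrist ring_centre 0.18 [290.7 125.1] [555.6 -48.9  36. ]
wrist drive 0.71 [288.9 121.4] [558.7 -45.9   0. ]
```

View pics/w2.png

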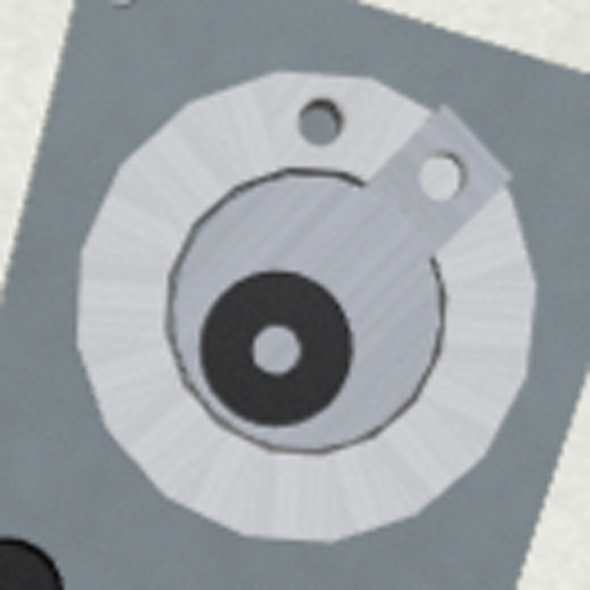

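The crop shows, in crop pixels: ring centre about (306,307), ear hole (443,175), locking hole (321,121).

Run:
```python
from h import *
np.set_printoptions(precision=2,suppress=True)
c=cam("wrist");f=lambda u,v:((u+.5)/4.538+224.5,(v+.5)/4.538+54.5)
C=at_z(c,f(306,307),36);W=at_z(c,f(306.5,310),46);e=at_z(c,f(443,175),46);l=at_z(c,f(321,121),36)
for a,o in((e,C),(e,W),(l,C),(l,W)):
    v=(a-o)[:2];print(a,o,np.hypot(*v),np.arctan2(v[1],v[0]))
s=env.state();print(s["ee_pos"])
```

```text
[605.11 -67.57  46.  ] [559.42 -49.77  36.  ] 49.0321934481954 -0.3714962955593017
[605.11 -67.57  46.  ] [558.75 -49.89  46.  ] 49.613113601381286 -0.3645245460972011
[604.75 -32.68  36.  ] [559.42 -49.77  36.  ] 48.447399569097904 0.36059981845665484
[604.75 -32.68  36.  ] [558.75 -49.89  46.  ] 49.10995087764032 0.3579478839299107
[499.54 -61.21 329.08]
```

Request:
send_rows:
  targets:
    - [[0,0,0,-0.061,0.199,-0.044,-1],[0,0,0,-0.061,0.199,-0.044,-1],[0,0,0,-0.061,0.199,-0.044,-1],[0,0,0,-0.061,0.199,-0.044,-1],[0,0,0,-0.061,0.199,-0.044,-1],[0,0,0,-0.061,0.199,-0.044,-1],[0,0,0,-0.061,0.199,-0.044,-1],[0,0,0,-0.061,0.199,-0.044,-1],[0,0,0,-0.061,0.199,-0.044,-1],[0,0,0,0,0,0,-1],[0,0,0,0,0,0,-1]]

```text
time_s: 3.7
ee_pos: [390.1, 297.7, 249.7]
ee_rot: [179.9, 0.0, 25.1]
force: [-0.6, 0.5, -0.0]
gripper_width: 91.4
gripper_force: 0.0
```

Run:
```python
from h import *
np.set_printoptions(precision=1,suppress=True)
s=env.state();c=cam("wrist",s);p,d=optics.grab_frame("wrist");save("w3",p)
print(s["ee_pos"],s["ee_rot"],s["force"])
for t,z in(("pin_head",66),("stand",0),("pin_collar",45)):
    for r in optics.place_of("wrist",t)[:3]: print(t,round(r["conf"],2),np.array(r["at"]),at_z(c,r["at"],z))
for r in optics.silhouettes("wrist","pin")[:3]:
    m=r["mask"];dd=d[m];dd=dd[dd>0];near=m&(d>0)&(d<dd.min()+6);v,u=np.nonzero(near)
    P=np.array([at_d(c,(a,b),d[b,a]) for a,b in zip(u,v)]);print(round(r["conf"],2),r["at"],"top",P.min(0),P.max(0),P.mean(0))
```

```text
[390.1 297.7 249.7] [179.9   0.   25.1] [-0.6  0.5 -0. ]
pin_head 0.87 [297.8 131.3] [444.5 304.3  66. ]
pin_head 0.78 [376.2 195.8] [421.  206.3  66. ]
pin_head 0.72 [192.1 109.3] [420.6 403.2  66. ]
stand 0.63 [292.3 128.2] [444.1 307.5   0. ]
stand 0.29 [296.1 131.2] [442.9 302.2   0. ]
pin_collar 0.91 [197.5 114.1] [416.9 401.2  45. ]
pin_collar 0.71 [367.  184.6] [425.7 213.8  45. ]
pin_collar 0.62 [295.  126.6] [447.2 307.7  45. ]
0.83 [294.2, 130.4] top [433.5 296.8  80.3] [455.8 319.5  85.6] [446.  308.8  83.4]
0.82 [189.7, 112.7] top [404.4 386.   91.6] [433.9 417.3  98.6] [421.8 403.   96.3]
0.72 [379.0, 196.4] top [406.8 194.3  91.3] [436.6 225.7  98.2] [423.7 211.5  96. ]
```

View pics/w3.png

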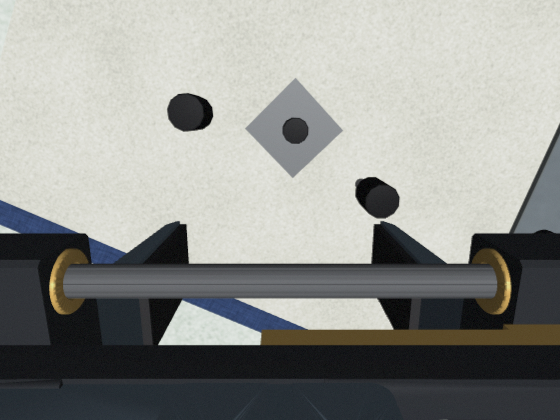

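The wrist view confirms the choice. The pin in the stand at (295,130) measures 23 mm across with its top at 83 mm. The decoys at (189,112) and (378,196) are 30 mm across with tops at 96 mm.

Request:
send_rows:
  targets:
    - [[0,0,0,0.137,0.026,0,0],[0,0,0,0.137,0.026,0,0],[0,0,0,0,0,-0.15,0],[0,0,0,0,0,-0.2,0],[0,0,0,0,0,-0.2,0],[0,0,0,0,0,-0.2,0],[0,0,0,0,0,-0.075,0],[0,0,0,0,0,-0.075,0],[0,0,0,0,0,-0.075,0],[0,0,0,0,0,0,0]]
  grip_force: 15

```text
time_s: 4.95
ee_pos: [444.3, 306.7, 53.4]
ee_rot: [180.0, 0.2, 24.9]
force: [0.0, 0.4, -1.0]
gripper_width: 45.7
gripper_force: 0.0
```

Request:
send_rows:
  targets:
    - [[0,0,0,0,0,0,1],[0,0,0,0,0,0,1],[0,0,0,0,0,0,1],[0,0,0,0,0,0,1],[0,0,0,0,0,0,1],[0,0,0,0,0,0,1]]
  grip_force: 15

```text
time_s: 5.55
ee_pos: [445.7, 308.6, 55.9]
ee_rot: [180.0, -0.1, 25.0]
force: [0.5, -0.7, 5.2]
gripper_width: 23.6
gripper_force: 15.0
```

Request:
send_rows:
  targets:
    - [[0,0,0,0,0,0,1],[0,0,0,0,0,0,1],[0,0,0,0,0,0.1,1],[0,0,0,0,0,0.15,1],[0,0,0,0,0,0.2,1],[0,0,0,0,0,0.05,1],[0,0,0,0,0,0,1]]
  grip_force: 40

```text
time_s: 6.25
ee_pos: [445.6, 309.0, 156.3]
ee_rot: [-180.0, -0.2, 25.0]
force: [0.4, -0.1, -1.2]
gripper_width: 23.2
gripper_force: 40.0
```

Request:
send_rows:
  targets:
    - [[0,0,0,0.04,-0.1,0,1],[0,0,0,0.08,-0.188,0,1],[0,0,0,0.08,-0.188,0,1],[0,0,0,0.08,-0.188,0,1],[0,0,0,0.08,-0.188,0,1],[0,0,0,0.08,-0.188,0,1],[0,0,0,0.08,-0.188,0,1],[0,0,0,0.08,-0.188,0,1],[0,0,0,0.08,-0.188,0,1],[0,0,0,0.08,-0.188,0,1],[0,0,0,0.04,-0.088,0,1],[0,0,0,0,0,0,1]]
  grip_force: 40

```text
time_s: 7.45
ee_pos: [604.8, -69.5, 152.6]
ee_rot: [-179.9, 0.2, 24.8]
force: [-0.4, 0.6, -1.0]
gripper_width: 23.4
gripper_force: 40.0
```

Run:
```python
from h import *
np.set_printoptions(precision=1,suppress=True)
s=env.state();c=cam("wrist",s);p,d=optics.grab_frame("wrist");save("w4",p)
print(s["ee_pos"],s["ee_rot"],s["force"],s["qpos"])
for n in("wrist","side"):
  if n=="side": optics.grab_frame(n);c=cam(n)
  for t,z in(("pin_head",s["ee_pos"][2]+11),("ear_hole",46),("wheel_top",46)):
    for r in optics.place_of(n,t)[:2]: print(n,t,round(r["conf"],2),np.array(r["at"]),at_z(c,r["at"],z))
```

```text
[604.8 -69.5 152.6] [-179.9    0.2   24.8] [-0.4  0.6 -1. ] [-7.6 23.9 90.2 -0.  66.1 57.5]
wrist pin_head 0.84 [283.4 264.8] [603.4 -71.9 163.6]
wrist ear_hole 0.72 [276.6 201.9] [604.1 -66.7  46. ]
side pin_head 0.65 [198.2 216.8] [317.6  73.9 163.6]
side pin_head 0.61 [309.3 200.8] [585.  -75.  163.6]
side ear_hole 0.57 [312.6 231.9] [614.7 -70.8  46. ]
side wheel_top 0.9 [292.5 238.4] [548.4 -51.8  46. ]
side wheel_top 0.41 [308.7 232.8] [603.1 -65.8  46. ]
```

View pics/w4.png

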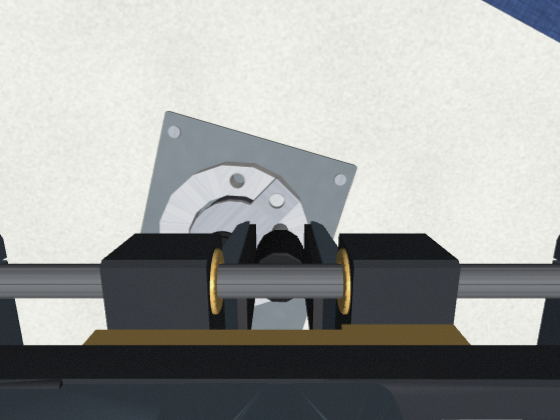

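The wrist view shows the pin held upright at about (280,245), its shank tip near (280,227), the ear hole at (277,201) and the locking hole at (237,181).

Run:
```python
from h import *
np.set_printoptions(precision=1,suppress=True)
s=env.state();c=cam("wrist",s);p,d=optics.grab_frame("wrist")
print(s["ee_pos"],s["ee_rot"])
save("w5",cv2.resize(p[160:290,200:340],(840*95//100,780*95//130*100//130),interpolation=3))
save("w5",cv2.resize(p[160:260,215:345],(780,600),interpolation=cv2.INTER_CUBIC))
print("ear",at_z(c,(276.8,201),46),"lock",at_z(c,(237.5,181),36),"foot",at_z(c,(280,227),s["ee_pos"][2]-42))
```

```text
[604.8 -66.5 155.2] [-180.    -0.    25.1]
ear [604.7 -63.8  46. ] lock [604.1 -29.   36. ] foot [604.9 -66.5 113.2]
```

View pics/w5.png

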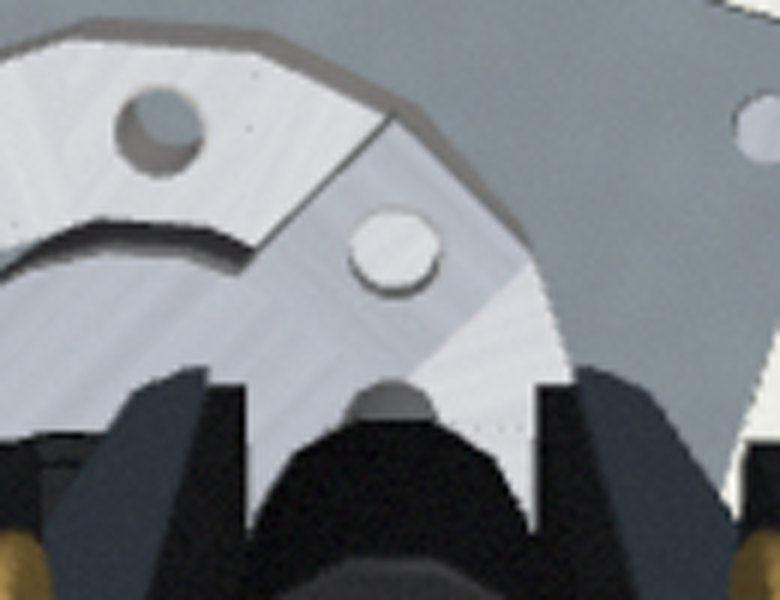

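The crop shows the ear hole at crop (395,252), the locking hole at (160,131), and the front edge of the foot at (391,380), which puts the foot centre near (391,428).

Run:
```python
from h import *
np.set_printoptions(precision=1,suppress=True)
s=env.state();g=lambda u,v:((u+.5)/6+214.5,(v+.5)/6+159.5)
s["ee_pos"]=np.array([605,-68,154.7]);s["ee_rot"]=np.array([180,0,25.]);c=cam("wrist",s)
e=at_z(c,g(395,252),46);l=at_z(c,g(160,131),36);f=at_z(c,g(391,428),113)
print(e,l,f,"ear-foot",(e-f)[:2],np.linalg.norm((e-l)[:2]))
```

```text
[605.8 -68.   46. ] [605.4 -33.3  36. ] [602.9 -68.8 113. ] ear-foot [2.9 0.8] 34.65040008936245
```

Request:
send_rows:
  targets:
    - [[0,0,0,0.006,0,-0.1,1],[0,0,0,0,0,-0.1,1],[0,0,0,0,0,-0.06,1],[0,0,0,0,0,-0.04,1],[0,0,0,0,0,0,1],[0,0,0,0,0,-0.01,1],[0,0,0,0,0,-0.01,1],[0,0,0,0,0,-0.01,1],[0,0,0,0,0,0,1]]

```text
time_s: 8.8
ee_pos: [606.2, -67.7, 89.1]
ee_rot: [180.0, -0.0, 25.0]
force: [0.0, 0.5, -0.2]
gripper_width: 22.9
gripper_force: 40.0
```

Run:
```python
from h import *
np.set_printoptions(precision=1,suppress=True)
for i in range(3):
    optics.grab_frame("side");s=env.state();print(s["ee_pos"],s["force"],s["torque"])
```

```text
[606.3 -67.7  89.1] [ 0.7 -0.2 -1.2] [-0. -0.  0.]
[606.3 -67.7  89.1] [ 1.   0.4 -0.2] [-0. -0. -0.]
[606.3 -67.6  89.1] [-0.3 -0.3 -0.8] [ 0.  0. -0.]
```

Request:
send_rows:
  targets:
    - [[0,0,0,0,0,-0.006,1],[0,0,0,0,0,-0.006,1],[0,0,0,0,0,-0.006,1],[0,0,0,0,0,0,1]]

```text
time_s: 9.35
ee_pos: [606.2, -67.5, 85.2]
ee_rot: [-180.0, 0.0, 25.0]
force: [-0.0, 0.9, -0.5]
gripper_width: 23.1
gripper_force: 40.0
```

Request:
send_rows:
  targets:
    - [[0,0,0,0,0,-0.007,1],[0,0,0,0,0,-0.007,1],[0,0,0,0,0,-0.007,1],[0,0,0,0,0,0,1]]

```text
time_s: 9.75
ee_pos: [606.2, -67.5, 80.9]
ee_rot: [-180.0, 0.0, 25.0]
force: [-0.3, 1.1, -0.8]
gripper_width: 23.0
gripper_force: 40.0
```

Request:
send_rows:
  targets:
    - [[0,0,0,0.0077,0.0243,0,1],[0,0,0,0.0051,0.0246,0,1],[0,0,0,0.0026,0.0249,0,1],[0,0,0,0,0.0251,0,1],[0,0,0,-0.0024,0.025,0,1],[0,0,0,-0.0049,0.0246,0,1],[0,0,0,0,0,0,1],[0,0,0,0,0,0,1]]

```text
time_s: 10.55
ee_pos: [608.0, -37.8, 81.3]
ee_rot: [180.0, -0.0, 25.0]
force: [-0.6, -4.1, -0.6]
gripper_width: 23.3
gripper_force: 40.0
```

Run:
```python
from h import *
np.set_printoptions(precision=1,suppress=True)
s=env.state();p,d=optics.grab_frame("wrist");save("w6",cv2.resize(p[150:270,190:350],(800,600),interpolation=cv2.INTER_CUBIC))
print(s["ee_pos"],s["force"],s["torque"])
```

```text
[608.  -37.8  81.3] [-0.6 -4.1 -0.6] [-0.9  0.   0. ]
```

View pics/w6.png

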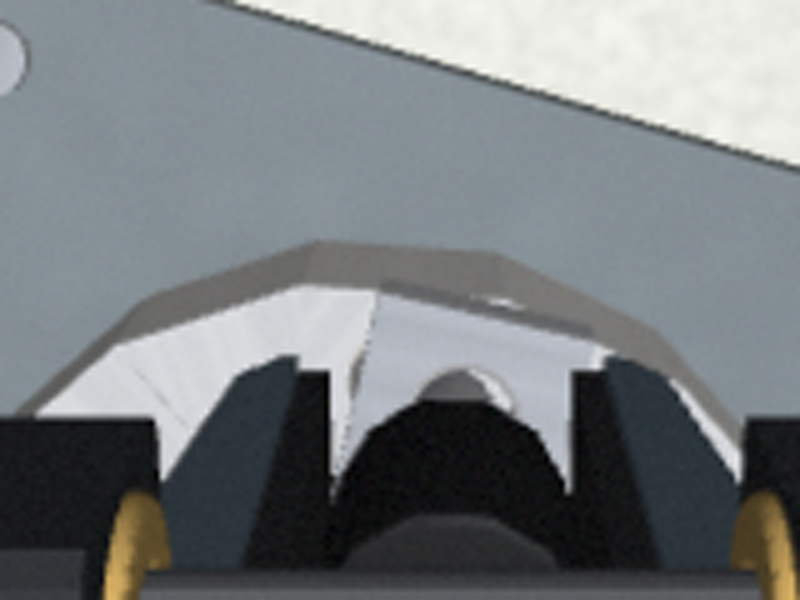

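The view shows the pin driving the ear, with the locking hole just peeking out left of the ear edge at crop (355,380), so roughly 7 mm of travel remains. I'll advance most of that, then lower lightly.

Request:
send_rows:
  targets:
    - [[0,0,0,-0.0028,0.0097,0,1],[0,0,0,-0.0028,0.0097,0,1],[0,0,0,0,0,-0.007,1],[0,0,0,0,0,-0.007,1],[0,0,0,0,0,0,1],[0,0,0,0,0,0,1]]

```text
time_s: 11.2
ee_pos: [607.3, -34.0, 78.7]
ee_rot: [180.0, -0.1, 25.0]
force: [1.0, -2.2, 1.7]
gripper_width: 23.3
gripper_force: 40.0
```

Request:
send_rows:
  targets:
    - [[0,0,0,0,0,-0.006,1],[0,0,0,0,0,-0.004,1],[0,0,0,0,0,0,1]]

```text
time_s: 11.5
ee_pos: [607.2, -33.5, 77.2]
ee_rot: [-180.0, -0.1, 25.0]
force: [-0.6, -2.1, 5.2]
gripper_width: 22.8
gripper_force: 40.0
```

Request:
send_rows:
  targets:
    - [[0,0,0,-0.0017,0.0047,0,1],[0,0,0,0,0,0,1]]

```text
time_s: 11.7
ee_pos: [606.8, -32.9, 76.8]
ee_rot: [180.0, -0.1, 25.0]
force: [-0.4, -2.1, 3.5]
gripper_width: 23.1
gripper_force: 40.0
```

Request:
send_rows:
  targets:
    - [[0,0,0,-0.0018,0.0047,0,1],[0,0,0,0,0,0,1]]

```text
time_s: 11.9
ee_pos: [606.3, -32.2, 76.3]
ee_rot: [180.0, -0.0, 25.0]
force: [1.6, -3.2, 0.8]
gripper_width: 23.2
gripper_force: 40.0
```

Request:
send_rows:
  targets:
    - [[0,0,0,-0.0018,0.0046,0,1],[0,0,0,0,0,0,1]]

```text
time_s: 12.1
ee_pos: [605.8, -31.2, 76.3]
ee_rot: [180.0, -0.0, 25.0]
force: [2.1, -3.2, 1.9]
gripper_width: 22.9
gripper_force: 40.0
```

Request:
send_rows:
  targets:
    - [[0,0,0,0,0,-0.006,1],[0,0,0,0,0,-0.006,1],[0,0,0,0,0,0,1]]

```text
time_s: 12.4
ee_pos: [605.7, -31.2, 73.7]
ee_rot: [180.0, -0.0, 25.0]
force: [1.7, -3.8, 1.4]
gripper_width: 23.4
gripper_force: 40.0
```

Request:
send_rows:
  targets:
    - [[0,0,0,0,0,-0.01,1],[0,0,0,0,0,-0.01,1],[0,0,0,0,0,-0.01,1],[0,0,0,0,0,0,1]]

```text
time_s: 12.8
ee_pos: [605.6, -31.2, 67.6]
ee_rot: [-180.0, 0.0, 25.0]
force: [3.6, -3.9, 0.1]
gripper_width: 23.0
gripper_force: 40.0
```

Request:
send_rows:
  targets:
    - [[0,0,0,0.001,0,-0.01,1],[0,0,0,0.001,0,-0.01,1],[0,0,0,0,0,-0.01,1],[0,0,0,0,0,-0.01,1],[0,0,0,0,0,0,1]]

```text
time_s: 13.3
ee_pos: [605.9, -31.2, 59.5]
ee_rot: [-180.0, 0.0, 25.0]
force: [2.0, -4.1, -0.4]
gripper_width: 23.0
gripper_force: 40.0
```

Request:
send_rows:
  targets:
    - [[0,0,0,0,0,-0.005,1],[0,0,0,0,0,-0.005,1],[0,0,0,0,0,-0.005,1],[0,0,0,0,0,0,1],[0,0,0,0,0,0,1]]

```text
time_s: 13.8
ee_pos: [606.0, -31.3, 57.0]
ee_rot: [180.0, 0.0, 25.0]
force: [1.4, -3.8, 1.0]
gripper_width: 22.9
gripper_force: 40.0
```

Request:
send_rows:
  targets:
    - [[0,0,0,0,0,-0.004,1],[0,0,0,0,0,-0.003,1],[0,0,0,0,0,0,1],[0,0,0,0,0,0,1]]

```text
time_s: 14.2
ee_pos: [606.2, -31.4, 56.8]
ee_rot: [180.0, -0.0, 25.0]
force: [0.1, -3.0, 8.0]
gripper_width: 22.9
gripper_force: 40.0
```

Request:
send_rows:
  targets:
    - [[0,0,0,0,0,-0.003,1],[0,0,0,0,0,0,1],[0,0,0,0,0,0,1]]

```text
time_s: 14.5
ee_pos: [606.2, -31.4, 56.7]
ee_rot: [180.0, -0.0, 25.0]
force: [-0.4, -4.3, 11.3]
gripper_width: 23.4
gripper_force: 40.0
```

Request:
send_rows:
  targets:
    - [[0,0,0,0,0,0.005,1],[0,0,0,0,0,0,0.3],[0,0,0,0,0,0,0],[0,0,0,0,0,0,0],[0,0,0,0,0,0,0],[0,0,0,0,0,0,0]]

```text
time_s: 15.1
ee_pos: [605.7, -30.9, 55.6]
ee_rot: [-180.0, 0.0, 25.0]
force: [-0.8, 0.2, 0.8]
gripper_width: 45.6
gripper_force: 0.0
```

Request:
send_rows:
  targets:
    - [[0,0,0,0,0,0.05,0],[0,0,0,0,0,0.1,0],[0,0,0,0,0,0.15,0],[0,0,0,-0.1,0,0.15,0],[0,0,0,-0.1,0,0.15,0],[0,0,0,-0.1,0,0.1,0],[0,0,0,0,0,0,0],[0,0,0,0,0,0,0]]

```text
time_s: 15.9
ee_pos: [546.4, -31.2, 196.7]
ee_rot: [179.9, -0.1, 25.0]
force: [-0.7, 0.3, -0.2]
gripper_width: 45.6
gripper_force: 0.0
```

Run:
```python
from h import *
np.set_printoptions(precision=1,suppress=True)
s=env.state();c=cam("wrist",s);p,d=optics.grab_frame("wrist");save("w7",cv2.resize(p[0:230,130:430],(780,598),interpolation=cv2.INTER_CUBIC))
print(s["ee_pos"],s["force"])
for r in optics.silhouettes("wrist","pin")[:2]:
    m=r["mask"];dd=d[m];dd=dd[dd>0];near=m&(d>0)&(d<dd.min()+5);v,u=np.nonzero(near)
    P=np.array([at_d(c,(a,b),d[b,a]) for a,b in zip(u,v)]);print(round(r["conf"],2),r["at"],P.min(0),P.max(0),np.median(P,0))
for r in optics.place_of("wrist","ear_hole")[:2]: print(r["conf"],at_z(c,r["at"],46))
```

```text
[546.4 -31.2 196.7] [-0.7  0.3 -0.2]
0.81 [11.7, 196.3] [418.3 201.8  27. ] [427.6 206.6  33.2] [424.  202.9  29.6]
0.78 [606.6 -36.7  46. ]
```

View pics/w7.png

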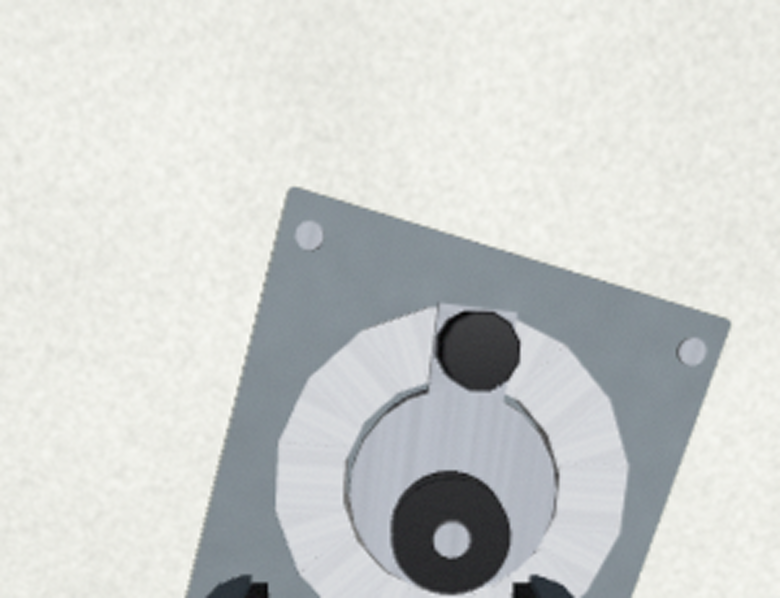

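The picture shows the pin head at crop (478,350) sitting on the ear, with the wheel held turned. I'll check its top height (84 mm when fully home) and hand in if it fits.

Run:
```python
from h import *
s=env.state();c=cam("wrist",s);p,d=optics.grab_frame("wrist")
z=np.median([at_d(c,(u,v),d[v,u])[2] for u in range(311,317) for v in range(132,138)])
e=np.median([at_d(c,(u,v),d[v,u])[2] for u in range(306,318) for v in range(161,166)])
print("top",z,"wheel",e,"diff",z-e)
if abs(z-e-38)<2.5: print(env.job_done())
```

```text
top 84.20767151092497 wheel 46.444578675648586 diff 37.76309283527638
the job is handed in; nothing more can be done
None
```

The job is handed in: the locking pin is fully home through the ear into the ring's locking hole, with its collar on the ear (head top measured at 84 mm, as expected). It holds the wheel turned, the arm is clear, and the push peaked at about 11 N.

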